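# Load a post foot onto the twin pins of a tilted weld fixture

### The job

Pick up the steel post foot (the rectangular plate with two holes and a square tube stub) and set it on the tilted blue fixture, stub outwards, with both brass pins through its holes; keep hold of it while both holes go down over the pins, and let go once it lies flush on the bed. Then swing the red keeper fully round over the end of the plate, and leave everything released. Leave the round foot, the level, the yellow square and the hammer where they are.

Things in the scene. Friction and masses are not known exactly. Their poses are not given: they have to be found in the camera images.
- foot_mid (a point): Centre of the loose steel post foot, half-way up (33 mm above its underside), on its stub's axis. Plate 70 mm (its x) by 150 mm (its y), 6 mm thick; on its centre a square tube stub 40 x 40 mm, wall 4 mm, faces along x and y, top 66 mm above the underside. z points up the stub. It stands plate down on the table at the start.
- foot: The same foot; origin at the centre of the plate's underside, axes as above. Two round through holes, 15 mm in diameter, lie 46 mm either side of the centre along its y. 0.55 to 0.8 kg, most of it in the plate. Either way round (half a turn about z) on the pins is right.
- bed: Tilted flat bed of the blue weld fixture, fixed. Origin: on its face, midway between the pins, 85 mm above the table. z: the bed's outward normal, 28 degrees from vertical, leaning to the robot's side; x runs up the slope away from the robot; y along the bed to the left, level. The face reaches 62 mm either way in x, -98 to +152 mm in y. Open room above it.
- pin_a (a point): Tip of the brass pin at bed x = 0, y = +46 mm. The pin stands along the bed's z, 12 mm in diameter, 24 mm tall above the face, its top 10 mm tapering to 5 mm. Axes as the bed's.
- pin_b (a point): Tip of the other, like pin, at bed x = 0, y = -46 mm. Axes as the bed's.
- seat_mid (a point): Where foot_mid lies when the foot is home: 33 mm above the bed's face, on the bed's z axis; axes as the bed's.
- keeper (a joint): Swing angle of the red keeper, rad: 0 closed (a stop; arm along bed -y over the plate's end), 1.57 points down the slope (bed -x), at most 2.0. Starts open, 1.2 to 1.9; stays where left (about 3 N at the post moves it). Axis along the bed's z at bed x = 0, y = +120 mm. Arm 24 wide, 10 thick, 60 mm long, 8.5 mm above the face: clears a plate fully home by 2.5 mm.
- keeper_grip (a point): On the axis of the keeper's upright red post, a round rod 16 mm in diameter parallel to the bed's z, 48 mm from the pivot; this point is 53.5 mm above the bed's face, the post's top 76.5 mm, its foot (the arm's top) 18.5 mm. At joint angle q the post stands at bed x = -48 sin q, y = 120 - 48 cos q (mm).
- roundfoot: Bystander: orange-brown copper foot, plate 80 x 80 x 6 mm without holes, round tube stub 44 mm in diameter, 60 mm tall over all; origin at the centre of its underside.
- level: Bystander: white spirit level with red ends, 22 x 212 (its y) x 41 mm; origin at the centre of its underside.
- square: Bystander: flat yellow triangular magnetic welding square, about 100 x 100 x 18 mm; origin near the middle of its underside.
- hammer: Bystander: hammer lying on the table along its x, about 280 mm long.

How it is judged:
On the way, in this order (a step that is already met when the one before it is completed fails the run):
1. both holes of the foot are down over the pins (underside within 12 mm of the bed) while the fingers still hold it (distance between foot_mid and seat_mid below 0.012 m and angle between the y axis of foot_mid and the y axis of bed, either way round below 0.12 rad and angle between the z axis of foot_mid and the z axis of bed, either way round below 0.12 rad and contact force between the fingers and foot above 0.5 N), for 0.1 s.
2. the foot lies flush on the bed, let go, the keeper still open (distance between foot_mid and seat_mid below 0.004 m and angle between the y axis of foot_mid and the y axis of bed, either way round below 0.06 rad and angle between the z axis of foot_mid and the z axis of bed, either way round below 0.05 rad and angle between foot_mid's own z axis and vertical below 0.7 rad and contact force between the fingers and foot below 0.1 N and linear speed of foot below 0.02 m/s and value of joint keeper above 0.7 rad), for 0.2 s.
3. the keeper is swung closed over the plate (value of joint keeper below 0.15 rad and distance between foot_mid and seat_mid below 0.004 m and angle between the y axis of foot_mid and the y axis of bed, either way round below 0.06 rad and angle between the z axis of foot_mid and the z axis of bed, either way round below 0.05 rad and angle between foot_mid's own z axis and vertical below 0.7 rad), for 0.2 s.
At the end, for the whole second after the job is handed in: The foot lies flush on the bed with both pins through its holes, stub outwards (its centre within 4 mm of its home point, square to the pins within 0.06 rad, flat within 0.05 rad), the keeper is closed over the plate (below 0.15 rad), and both are released and at rest (all of step 3 and contact force between the fingers and foot below 0.1 N and linear speed of foot below 0.02 m/s and contact force between the fingers and keeper below 0.1 N); the robot touches nothing.
It fails at once if the round copper foot is moved more than 30 mm (distance of roundfoot from where it was at the start of the episode above 0.03 m).
It fails at once if the spirit level is moved more than 30 mm (distance of level from where it was at the start of the episode above 0.03 m).
It fails at once if the welding square is moved more than 30 mm (distance of square from where it was at the start of the episode above 0.03 m).
It fails at once if the hammer is moved more than 30 mm (distance of hammer from where it was at the start of the episode above 0.03 m).
It also fails if it takes over 54 s, if anything falls off the work surface, if the arm or the gripper's body presses on something with over 40 N, if the wrist force passes 120 N, or if a joint passes its speed limit or range.

### The arm

A 7-joint arm with a two-finger parallel gripper is mounted at the origin on the work surface. World frame = base frame: x ahead of the robot, y to its left, z up, the work surface at z = 0. Lengths are in m, angles in rad, forces in N, time in s.
With the tool pointing down it reaches from about 0.35 to 0.9 m from the base axis. Payload 8.1 kg.
Tool frame: the origin (TCP) lies midway between the tips of the shut fingers; the grasp point (between the pads) lies behind it (arm.tcp_to_grasp is the z of the grasp point in the tool frame, in m); z points along the fingers, y is the line along which they close (so a half turn about z gives the same grasp; the last joint's range is limited). The gripper opens to 92 mm and grips with 3 to 60 N. Pads are 19 mm wide; open, the fingers measure 130 mm over their backs; the gripper's body (75 mm by 190 mm) begins 47 mm behind the grasp point.
Start: joints at [1.088, 0.434, 0.025, 1.573, -0.012, 1.134, -0.075], TCP at [0.232, -0.58, 0.189] pointing down, gripper open.
Joint ranges: [-2.62, 2.62], [-0.44, 2.09], [-1.27, 1.32], [0.08, 2.57], [-1.32, 4.46], [0.12, 2], [-2.74, 2.74]. Speed limits (rad/s): [2.22, 2.22, 3.01, 3.01, 3.14, 3.14, 3.14].

### API

Orientations are given as a rotation vector (axis times angle).
In Python, from cell import readout, vision, arm gives the robot as it stands.
- The arm moves only by the tool carry_out, never from a script. Its argument "increments" is one flat list of numbers, 6 for each row, row after row: the shift along the world's x, y, z in mm, then the turn, a rotation vector about the world's x, y, z in rad. In form: [tx, ty, tz, wx, wy, wz, tx, ty, tz, wx, wy, wz, ...]. A call has 1 to 20 rows; each row shifts and turns the commanded pose from where the row before left it; what a row does not reach is not made up. A row lasts 1/8 s, in which the tool goes at most 62.5 mm and 10.7 degrees, less where a joint would pass 70% of its speed; a pose out of reach is approached as far as the arm can. A call with a gripper value outside its range is refused whole. "grip" is the closure, from 0 (fully open) to 1 (shut), set as the call begins (left out, the last holds). The fingers move at their own pace and stop on an object; "newtons" is the grip in N (left out, the last holds). Time passes only in rows, so rows that do not move let the fingers close. It gives the time, the measured TCP pose, the force, the opening and the grip force at its end, in the units of the state.
- readout.observe(): the state, without advancing time (a new reading comes with each control period).
- vision.get_image(name): name is "scene" or "top"; returns the picture (384x512x3 uint8, red, green, blue); there is no depth.
- vision.calibration(name): a dict with "fov_y" (degrees; the focal length in pixels is half the picture's height over the tangent of half this angle, whatever the lens; pixels are square), "cx", "cy" (the principal point, pixels), "k1" (the pictures are not rectified: a ray, as slopes to the right and down, at radius r is drawn at 1 + k1 r^2 times it, then the intrinsics apply), "pose" (4x4, takes a point from camera to world coordinates). Camera axes: x right, y up, looking along -z (the intrinsics and any distortion apply to the point x, -y, -z); pixel columns grow to the right and rows downward; lengths in m; the calibration is good to about 2 mm. A picture is of the moment at which its call begins. calibration takes no time and is no camera call.
- arm.sign_off(): hands the job in; it is judged then, once.
The state is a dict: "clock": time; "joints": joint angles; "dq": joint speeds; "joint_efforts": joint torques, N m; "position": TCP position; "ee_rot": TCP orientation; "force": force on the tool from outside, world axes, zero at the start; "ft_torque": the same for the moment, N m; "width": opening from 0.0 (shut) to 1.0 (fully open); "gripper_force": force on a finger pad.
Only numpy, scipy, OpenCV 4.12 (cv2) and the standard library are available. Lean on these libraries where they do the work, as an engineer would, in place of code of your own. Each camera call takes 0.05 s, during which the arm holds its last target. There are 200 camera calls.

## Working session

There is one attempt and no reset: what is moved stays moved. The work goes in short steps, Python scripts to look and compute and a tool call to move; the robot and the scene stay as the last step left them, time stands still between calls to the robot, and variables do not carry over. Pictures are saved under pics/ and viewed, at most 10 in all, crops included, and the job is handed in when it is done.

Besides the shell and the picture viewer there is one more tool, called after ">>>" by a JSON object that holds its "method" and its "body". carry_out: Moves the arm, as the interface text tells. Its arguments: {"type":"object","properties":{"increments":{"type":"array","items":{"type":"number"}},"grip":{"type":"number"},"newtons":{"type":"number"}},"required":["increments"]}

```bash
mkdir -p pics; ls; python3 - <<'E'
from cell import readout, vision, arm
import cv2
for n in("scene","top"):
    im=vision.get_image(n); cv2.imwrite(f"pics/{n}0.png",cv2.resize(im[:,:,::-1],(800,600),interpolation=cv2.INTER_CUBIC))
    c=vision.calibration(n); print(n,c)
print(readout.observe(), arm.tcp_to_grasp)
E
```

```text
pics
scene {'fov_y': 51.686708417620196, 'cx': 261.8369770106748, 'cy': 187.8576838815637, 'k1': 0.04232365537080681, 'pose': array([[-0.7444799 , -0.55254517,  0.37475794,  1.0429142 ],
       [ 0.66763197, -0.6126324 ,  0.42302375,  0.50591714],
       [-0.00415087,  0.56513307,  0.82498932,  1.17402898],
       [ 0.        ,  0.        ,  0.        ,  1.        ]])}
top {'fov_y': 56.27087723976804, 'cx': 252.314117731627, 'cy': 191.44541942944483, 'k1': -0.08831628936770772, 'pose': array([[ 0.01440198,  0.98557243, -0.16864034,  0.38085708],
       [-0.99984887,  0.01255259, -0.01202747, -0.0524362 ],
       [-0.00973707,  0.16878807,  0.98560427,  1.07468583],
       [ 0.        ,  0.        ,  0.        ,  1.        ]])}
{'clock': 0.1, 'joints': array([ 1.0883976 ,  0.43512146,  0.02499626,  1.57400812, -0.01160151,
        1.13400463, -0.07510989]), 'dq': array([-0.00062495, -0.00191138,  0.00081036, -0.00115729,  0.0012262 ,
       -0.00113956, -0.000842  ]), 'joint_efforts': array([ 3.11163138e-03, -6.69122815e+01,  9.87823494e-01, -3.15148008e+01,
       -6.07301993e-02,  3.73498618e-02,  7.56106328e-05]), 'position': array([ 0.23145228, -0.58001187,  0.18854276]), 'ee_rot': array([-3.08383127e+00, -5.92599383e-01,  6.19740348e-04]), 'force': array([ 1.05342884,  1.08772141, -0.11586653]), 'ft_torque': array([ 0.05076201,  0.01016675, -0.04011886]), 'gripper_force': 0.0, 'width': 0.9994387501352042} -0.0188
```

View pics/scene0.png

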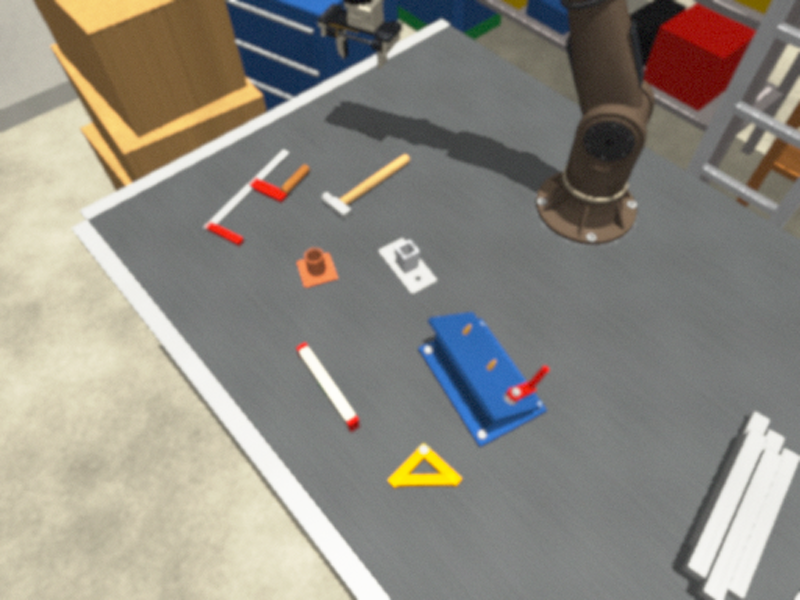

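View pics/top0.png

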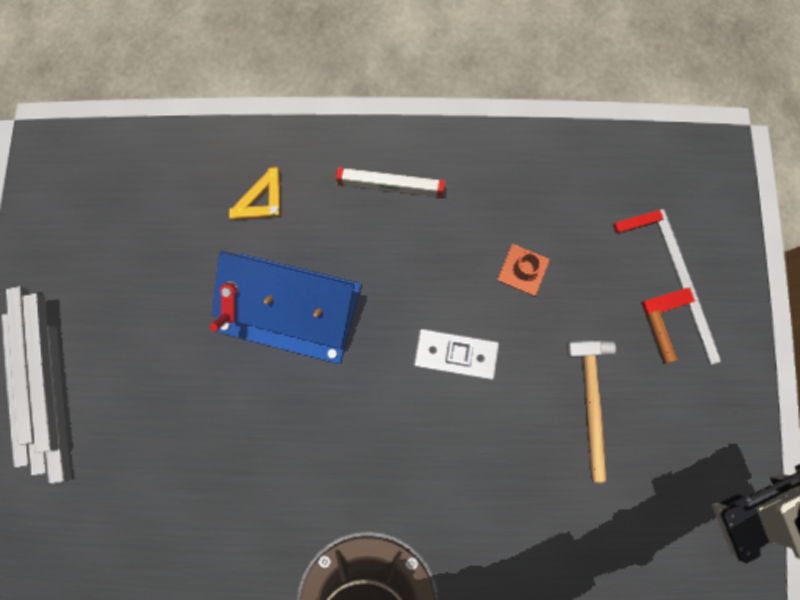

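Top view: foot at about (457,354), pins at (268,300) and (318,313), and keeper pivot at (228,290) with its post near (220,323). The scene view shows the same layout with pins at (467,328) and (491,365). Next I'll enlarge both to read exact pixels.

```bash
cat > h.py <<'E'
import numpy as np, cv2
from scipy.optimize import least_squares
from scipy.spatial.transform import Rotation as R
from cell import readout, vision, arm
C={n:vision.calibration(n) for n in("scene","top")}
def proj(n,P):
    c=C[n]; T=np.linalg.inv(c["pose"]); P=np.atleast_2d(P); q=P@T[:3,:3].T+T[:3,3]
    s=np.c_[q[:,0]/-q[:,2],q[:,1]/q[:,2]]
    r2=(s**2).sum(1,keepdims=True); s=s*(1+c["k1"]*r2)
    f=192/np.tan(np.radians(c["fov_y"]/2)); return s*f+[c["cx"],c["cy"]]
def crop(n,x0,y0,w,h,k,name):
    im=vision.get_image(n)[y0:y0+h,x0:x0+w,::-1]
    cv2.imwrite("pics/"+name,cv2.resize(im,None,fx=k,fy=k,interpolation=cv2.INTER_CUBIC))
E
python3 - <<'E'
from h import *
crop("top",132,155,200,85,4,"t1.png"); crop("scene",235,145,125,145,4,"s1.png")
E
```

```text
(no output)
```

View pics/t1.png

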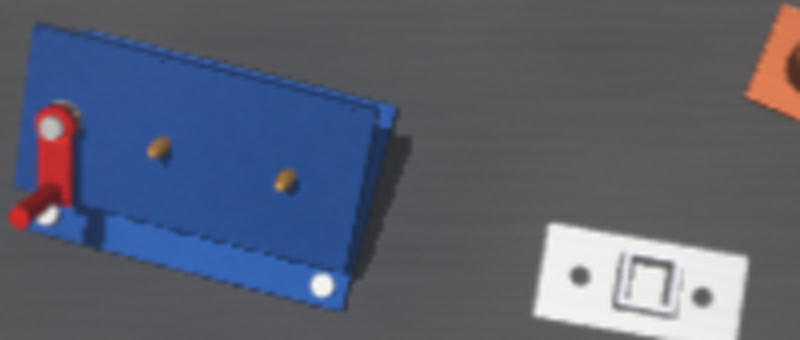

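View pics/s1.png

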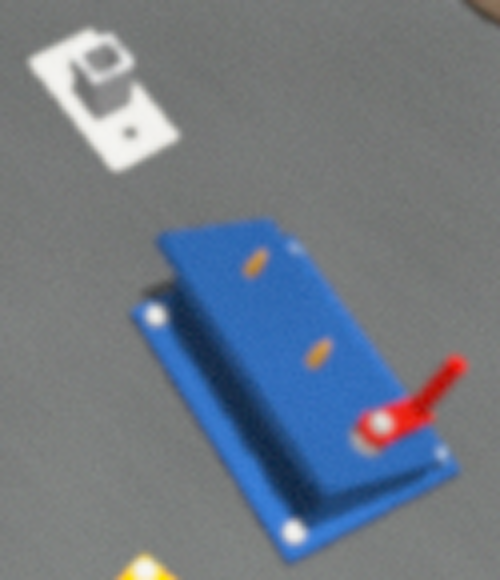

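```bash
cat > fit.py <<'E'
from h import *
def px(n,u): 
    o=np.array([132,155]) if n=="top" else np.array([235,145]); return (np.array(u)+.5)/4-.5+o
def bedR(yaw): return R.from_euler("z",yaw)*R.from_euler("y",-np.radians(28))
F=[("top",(-35,75,6),(548,223)),("top",(-35,-75,6),(748,256)),("top",(0,46,6),(580,275)),("top",(0,-46,6),(702,297)),
("top",(0,0,66),(648,282)),
("scene",(0,46,6),(129,132)),("scene",(0,0,66),(106,54)),("scene",(35,75,6),(115,172)),("scene",(-35,75,6),(180,135)),("scene",(35,-75,6),(28,62))]
# foot x taken pointing away from the robot, y to left
F[0]=("top",(35,75,6),(548,223));F[1]=("top",(35,-75,6),(748,256));F.append(("top",(-35,75,6),(533,315)))
B=[("top",(62,152,0),(37,22)),("top",(62,-98,0),(378,110)),("top",(-62,-98,0),(350,272)),("top",(-62,152,0),(15,185)),
("top",(0,46,22),(152,156)),("top",(0,-46,22),(280,188)),("top",(0,46,0),(168,139)),("top",(0,-46,0),(294,172)),
("scene",(62,-98,0),(158,240)),("scene",(-62,-98,0),(272,220)),("scene",(62,152,0),(322,500)),
("scene",(0,46,24),(330,342)),("scene",(0,-46,24),(267,250)),("scene",(0,46,0),(310,364)),("scene",(0,-46,0),(246,273))]
def go(L,rot,z,p0):
    def f(p): return np.concatenate([(proj(n,(rot(p[2]).apply(np.array(a)/1000)+[p[0],p[1],z]))[0]-px(n,u)) for n,a,u in L])
    s=least_squares(f,p0,loss="soft_l1"); print(np.round(s.x,4)); 
    for l,r in zip(L,f(s.x).reshape(-1,2)): print(l[0],l[1],np.round(r,2))
    return s.x
if __name__=="__main__":
    f=go(F,lambda a:R.from_euler("z",a),0,[.45,-.15,0]); b=go(B,bedR,.085,[.55,.2,0])
    def k(q):
        P=bedR(b[2]).apply(np.array([-.048*np.sin(q[0]),.12-.048*np.cos(q[0]),.0765]))+[b[0],b[1],.085]
        return np.r_[proj("top",P)[0]-px("top",(20,214)),proj("scene",P)[0]-px("scene",(458,363))]
    s=least_squares(k,[1.5]); print("q",s.x,s.fun)
E
python3 fit.py
```

```text
[ 0.4604 -0.1585 -0.1579]
top (35, 75, 6) [0.29 0.05]
top (35, -75, 6) [-0.18  0.25]
top (0, 46, 6) [-0.03  0.22]
top (0, -46, 6) [ 0.01 -0.06]
top (0, 0, 66) [ 0.35 -0.48]
scene (0, 46, 6) [0.44 0.06]
scene (0, 0, 66) [-0.77  0.92]
scene (35, 75, 6) [ 0.21 -0.1 ]
scene (-35, 75, 6) [0.15 0.48]
scene (35, -75, 6) [ 0.2  -0.24]
top (-35, 75, 6) [0.16 0.19]
[ 0.5405  0.1385 -0.2432]
top (62, 152, 0) [-0.45 -0.12]
top (62, -98, 0) [0.34 0.02]
top (-62, -98, 0) [-1.23  0.06]
top (-62, 152, 0) [-0.03 -0.32]
top (0, 46, 22) [ 0.7  -1.32]
top (0, -46, 22) [ 0.54 -0.93]
top (0, 46, 0) [-0.63  0.58]
top (0, -46, 0) [-0.91  0.53]
scene (62, -98, 0) [-0.   -2.12]
scene (-62, -98, 0) [-0.29 -0.84]
scene (62, 152, 0) [ 1.69 -1.34]
scene (0, 46, 24) [-1.03  0.53]
scene (0, -46, 24) [-1.    0.69]
scene (0, 46, 0) [ 0.11 -0.15]
scene (0, -46, 0) [ 0.72 -0.16]
q [1.46075138] [-0.00246894  0.26710736 -0.24754365  0.26453984]
```

```bash
cat > plan.py <<'E'
from h import *
import sys
from fit import bedR
BED=np.array([.5405,.1385,.085]); YAW=-.2432
def foot(yaw):
    y=np.array([np.cos(yaw),np.sin(yaw),0]); z=np.array([0,0,-1.]); return R.from_matrix(np.c_[np.cross(y,z),y,z])
def bedtool():
    M=bedR(YAW).as_matrix(); return R.from_matrix(np.c_[-np.cross(M[:,0],M[:,2]),M[:,0],-M[:,2]])
def bedp(x,y,z): return BED+bedR(YAW).apply(np.array([x,y,z])/1000)
def delta(P,Rt):
    s=readout.observe(); d=(Rt*R.from_rotvec(s["ee_rot"]).inv()).as_rotvec()
    print("t",s["clock"],"shift mm",np.round((np.array(P)-s["position"])*1000,1),"turn",np.round(d,4),"F",np.round(s["force"],1),"w",round(s["width"],3),"gf",round(s["gripper_force"],1),"j",np.round(s["joints"],2))
E
python3 -c "
from plan import *
print(bedtool().as_matrix(), bedR(YAW).as_matrix())
delta([.4604,-.1585,.19],foot(-.158)); delta([.4604,-.1585,.19],bedtool())"
```

```text
[[ 2.40809686e-01  8.56964524e-01  4.55656120e-01]
 [ 9.70572354e-01 -2.12622332e-01 -1.13053299e-01]
 [ 5.55111512e-17  4.69471563e-01 -8.82947593e-01]] [[ 8.56964524e-01  2.40809686e-01 -4.55656120e-01]
 [-2.12622332e-01  9.70572354e-01  1.13053299e-01]
 [ 4.69471563e-01  6.93889390e-18  8.82947593e-01]]
t 0.2 shift mm [228.9 421.7   1.2] turn [-6.0000e-04 -8.0000e-04  1.0332e+00] F [ 0.5 -0.5  0.2] w 0.999 gf 0.0 j [ 1.09  0.43  0.03  1.57 -0.01  1.13 -0.08]
t 0.2 shift mm [228.9 421.7   1.2] turn [-0.3339 -0.383   0.9284] F [ 0.5 -0.5  0.2] w 0.999 gf 0.0 j [ 1.09  0.43  0.03  1.57 -0.01  1.13 -0.08]
```

>>> {"method": "carry_out", "body": {"increments": [19.1, 35.1, 0, 0, 0, 0.0861, 19.1, 35.1, 0, 0, 0, 0.0861, 19.1, 35.1, 0, 0, 0, 0.0861, 19.1, 35.1, 0, 0, 0, 0.0861, 19.1, 35.1, 0, 0, 0, 0.0861, 19.1, 35.1, 0, 0, 0, 0.0861, 19.1, 35.1, 0, 0, 0, 0.0861, 19.1, 35.1, 0, 0, 0, 0.0861, 19.1, 35.1, 0, 0, 0, 0.0861, 19.1, 35.1, 0, 0, 0, 0.0861, 19.1, 35.1, 0, 0, 0, 0.0861, 19.1, 35.1, 0, 0, 0, 0.0861, 0, 0, 0, 0, 0, 0, 0, 0, 0, 0, 0, 0], "grip": 0}}

```text
clock: 1.95
position: [0.4605, -0.1599, 0.1891]
ee_rot: [-2.391, -2.038, 0.001]
force: [-0.4, 0.1, 0.2]
width: 0.998
gripper_force: 0.0
```

```bash
python3 -c "
from plan import *
delta([.4604,-.1585,.024],foot(-.158))"
```

```text
t 1.95 shift mm [-1.000e-01  1.400e+00 -1.651e+02] turn [ 0.0004 -0.0006  0.0008] F [-0.4  0.1  0.2] w 0.998 gf 0.0 j [ 0.55  0.24 -0.4   1.87  0.11  1.05 -0.05]
```

>>> {"method": "carry_out", "body": {"increments": [0, 0.7, -24, 0, 0, 0, 0, 0.7, -24, 0, 0, 0, 0, 0, -24, 0, 0, 0, 0, 0, -24, 0, 0, 0, 0, 0, -24, 0, 0, 0, 0, 0, -24, 0, 0, 0, 0, 0, -14, 0, 0, 0, 0, 0, -7, 0, 0, 0, 0, 0, 0, 0, 0, 0]}}

```text
clock: 3.08
position: [0.4608, -0.1582, 0.0243]
ee_rot: [-2.39, -2.039, 0.0]
force: [-0.7, -1.3, 0.9]
width: 1.001
gripper_force: 0.0
```

>>> {"method": "carry_out", "body": {"increments": [0, 0, 0, 0, 0, 0, 0, 0, 0, 0, 0, 0, 0, 0, 0, 0, 0, 0, 0, 0, 0, 0, 0, 0, 0, 0, 0, 0, 0, 0, 0, 0, 0, 0, 0, 0, 0, 0, 0, 0, 0, 0, 0, 0, 0, 0, 0, 0], "grip": 1, "newtons": 35}}

```text
clock: 4.08
position: [0.4609, -0.1579, 0.0242]
ee_rot: [2.39, 2.039, 0.0]
force: [1.1, -0.9, 0.2]
width: 0.427
gripper_force: 35.0
```

```bash
python3 -c "
from plan import *
delta([.4604,-.1585,.024],foot(-.158))
crop('top',200,150,150,110,4,'t2.png')"
```

```text
t 4.075 shift mm [-0.5 -0.6 -0.2] turn [-0.      0.0001 -0.0001] F [ 1.1 -0.9  0.2] w 0.427 gf 35.0 j [ 0.49  0.46 -0.35  2.06  0.25  0.66 -0.18]
```

View pics/t2.png

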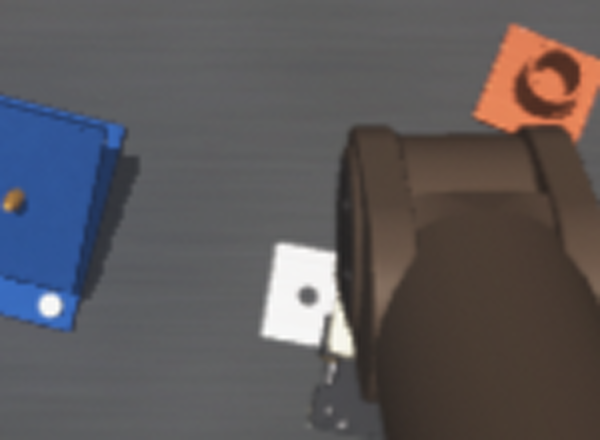

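Grip is good: opening is about 39 mm and the plate hole at (308,296) is unmoved. Lift next, then go above the bed with the tilt.

>>> {"method": "carry_out", "body": {"increments": [0, 0, 10, 0, 0, 0, 0, 0, 20, 0, 0, 0, 0, 0, 30, 0, 0, 0, 0, 0, 30, 0, 0, 0, 0, 0, 30, 0, 0, 0, 0, 0, 30, 0, 0, 0, 0, 0, 30, 0, 0, 0, 0, 0, 20, 0, 0, 0, 0, 0, 0, 0, 0, 0]}}

```text
clock: 5.25
position: [0.4612, -0.1578, 0.2254]
ee_rot: [2.388, 2.038, 0.002]
force: [0.9, 0.2, -6.5]
width: 0.425
gripper_force: 35.0
```

```bash
python3 -c "
from plan import *
delta(bedp(0,.7,24.2+85),bedtool())"
```

```text
t 5.25 shift mm [ 29.7 309.4 -44. ] turn [-0.0966 -0.4771 -0.0836] F [ 0.9  0.2 -6.5] w 0.425 gf 35.0 j [ 0.56  0.21 -0.41  1.82  0.09  1.13 -0.03]
```

>>> {"method": "carry_out", "body": {"increments": [2.5, 25.8, 0, -0.008, -0.0398, -0.007, 2.5, 25.8, 0, -0.008, -0.0398, -0.007, 2.5, 25.8, 0, -0.008, -0.0398, -0.007, 2.5, 25.8, 0, -0.008, -0.0398, -0.007, 2.5, 25.8, 0, -0.008, -0.0398, -0.007, 2.5, 25.8, 0, -0.008, -0.0398, -0.007, 2.5, 25.8, 0, -0.008, -0.0398, -0.007, 2.5, 25.8, 0, -0.008, -0.0398, -0.007, 2.5, 25.8, 0, -0.008, -0.0398, -0.007, 2.5, 25.8, 0, -0.008, -0.0398, -0.007, 2.5, 25.8, 0, -0.008, -0.0398, -0.007, 2.5, 25.8, 0, -0.008, -0.0398, -0.007, 0, 0, -15, 0, 0, 0, 0, 0, -15, 0, 0, 0, 0, 0, -14, 0, 0, 0, 0, 0, 0, 0, 0, 0]}}

```text
clock: 7.25
position: [0.489, 0.1507, 0.1778]
ee_rot: [2.15, 1.683, 0.413]
force: [-0.3, 0.9, -6.1]
width: 0.43
gripper_force: 35.0
```

```bash
python3 -c "
from plan import *
delta(bedp(0,.7,24.2+30),bedtool())"
```

```text
t 7.25 shift mm [ 27.   -5.4 -45. ] turn [ 0.0003 -0.0061 -0.0003] F [-0.3  0.9 -6.1] w 0.43 gf 35.0 j [-0.03  0.15 -0.75  2.19  0.8   0.73 -1.58]
```

>>> {"method": "carry_out", "body": {"increments": [4.5, -0.9, -7.5, 0, -0.001, 0, 4.5, -0.9, -7.5, 0, -0.001, 0, 4.5, -0.9, -7.5, 0, -0.001, 0, 4.5, -0.9, -7.5, 0, -0.001, 0, 4.5, -0.9, -7.5, 0, -0.001, 0, 4.5, -0.9, -7.5, 0, -0.001, 0, 0, 0, 0, 0, 0, 0, 0, 0, 0, 0, 0, 0]}}

```text
clock: 8.25
position: [0.5179, 0.1465, 0.1353]
ee_rot: [2.146, 1.677, 0.425]
force: [0.3, 0.2, -6.0]
width: 0.421
gripper_force: 35.0
```

```bash
python3 -c "
from plan import *
delta(bedp(0,.7,24.2+30),bedtool())
im=np.hstack([cv2.resize(vision.get_image(n)[y:y+110,x:x+98,::-1],None,fx=4,fy=4,interpolation=cv2.INTER_CUBIC) for n,x,y in(('scene',260,180),('top',140,145))])
cv2.imwrite('pics/c3.png',im)"
```

```text
t 8.25 shift mm [-1.9 -1.2 -2.5] turn [-0.0016  0.0046 -0.0001] F [ 0.3  0.2 -6. ] w 0.421 gf 35.0 j [-0.07  0.26 -0.69  2.21  1.    0.68 -1.75]
```

View pics/c3.png

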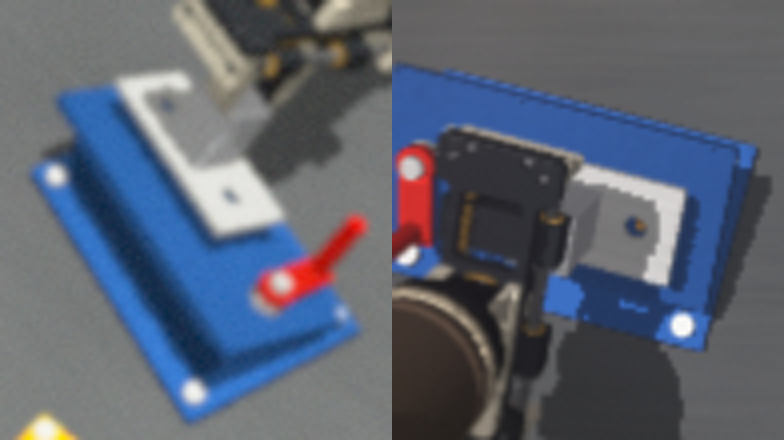

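The foot is just above the pins; holes in the scene crop are at (231,196) and (167,104), and in the top crop at (244,226) with brass showing at its right side. I'll compare predicted and seen positions.

```bash
python3 - <<'E'
from plan import *
s=readout.observe(); T=R.from_rotvec(s["ee_rot"]); M=T.as_matrix()
RF=np.c_[M[:,1],M[:,0],-M[:,2]]; O0=s["position"]+M[:,2]*.0242-M[:,0]*.0007
Q=lambda n,u: (np.array(u)+.5)/4-.5+np.array([260,180] if n=="scene" else [140,145])
L=[("scene",(0,46,6),(231,196)),("scene",(0,-46,6),(167,104)),("scene",(35,-75,6),(118,79)),("scene",(35,75,6),(217,238)),("scene",(-35,75,6),(284,220)),
("top",(0,-46,6),(244,226)),("top",(35,-75,6),(294,187)),("top",(-35,-75,6),(275,287))]
B=bedR(YAW).as_matrix()
print("foot in bed by robot (mm)",np.round(B.T@(O0-BED)*1000,1), "rot err",np.round((R.from_matrix(B.T@RF)).as_rotvec(),4))
def f(p):
    Rm=R.from_rotvec(B@np.r_[0,0,p[3]]).as_matrix()@RF
    return np.concatenate([proj(n,Rm@(np.array(a)/1000)+O0+B@p[:3])[0]-Q(n,u) for n,a,u in L])
r=least_squares(f,np.zeros(4),loss="soft_l1",x_scale=[.01]*4)
print("vision minus robot, bed axes mm",np.round(r.x[:3]*1000,1),r.x[3]); print(np.round(f(np.zeros(4)).reshape(-1,2),1)); print(np.round(r.fun.reshape(-1,2),1))
E
```

```text
foot in bed by robot (mm) [ 2.8  1.7 31.6] rot err [ 0.0026 -0.0046 -0.0013]
vision minus robot, bed axes mm [ 1.3 -0.2 -1.3] -0.012656789112158291
[[ 0.6 -0.2]
 [ 0.7 -0.1]
 [ 0.   0.3]
 [ 1.2 -1.3]
 [ 0.6 -0.3]
 [-0.4  0.4]
 [-0.2  0.9]
 [-0.2 -0.5]]
[[-0.1  0.1]
 [ 0.3  0.1]
 [-0.4  0.4]
 [ 0.3 -1.1]
 [-0.1  0.1]
 [-0.1 -0. ]
 [ 0.2  0.7]
 [-0.1 -0.8]]
```

>>> {"method": "carry_out", "body": {"increments": [-1.6, -0.5, -0.8, 0, 0.002, 0, -1.5, -0.4, -0.7, 0, 0.002, 0, 0, 0, 0, 0, 0, 0, 1.14, -0.28, -2.2, 0, 0, 0, 1.14, -0.28, -2.2, 0, 0, 0, 1.14, -0.28, -2.2, 0, 0, 0, 1.14, -0.28, -2.2, 0, 0, 0, 1.14, -0.28, -2.2, 0, 0, 0, 0, 0, 0, 0, 0, 0, 0, 0, 0, 0, 0, 0]}}

```text
clock: 9.6
position: [0.5205, 0.1441, 0.1228]
ee_rot: [2.148, 1.679, 0.421]
force: [-0.7, -0.0, -6.5]
width: 0.43
gripper_force: 35.0
```

```bash
cat >> plan.py <<'E'
def where(h=24.2):
    s=readout.observe(); M=R.from_rotvec(s["ee_rot"]).as_matrix(); B=bedR(YAW).as_matrix()
    O=s["position"]+M[:,2]*h/1000
    print("t",s["clock"],"in bed",np.round(B.T@(O-BED)*1000,1),"rot",np.round(R.from_matrix(B.T@np.c_[M[:,1],M[:,0],-M[:,2]]).as_rotvec(),4),"F bed",np.round(B.T@s["force"],1),"w",round(s["width"],3))
E
python3 -c "
from plan import *
where()"
```

```text
t 9.6 in bed [-0.6  0.6 18.9] rot [ 0.0014 -0.0003 -0.0009] F bed [-3.6 -0.2 -5.5] w 0.43
```

>>> {"method": "carry_out", "body": {"increments": [1.14, -0.28, -2.2, 0, 0, 0, 1.14, -0.28, -2.2, 0, 0, 0, 1.14, -0.28, -2.2, 0, 0, 0, 1.14, -0.28, -2.2, 0, 0, 0, 0, 0, 0, 0, 0, 0, 0, 0, 0, 0, 0, 0]}}

```text
clock: 10.35
position: [0.525, 0.1429, 0.1139]
ee_rot: [2.148, 1.679, 0.421]
force: [-0.1, -0.5, -5.5]
width: 0.422
gripper_force: 35.0
```

```bash
python3 -c "
from plan import *
where()"
```

```text
t 10.35 in bed [-0.6  0.6  8.9] rot [ 0.0014 -0.0002 -0.0008] F bed [-2.6 -0.5 -4.8] w 0.422
```

>>> {"method": "carry_out", "body": {"increments": [0.91, -0.23, -1.77, 0, 0, 0, 0.91, -0.23, -1.77, 0, 0, 0, 0.91, -0.23, -1.77, 0, 0, 0, 0.68, -0.17, -1.32, 0, 0, 0, 0, 0, 0, 0, 0, 0, 0, 0, 0, 0, 0, 0]}}

```text
clock: 11.1
position: [0.5284, 0.1421, 0.1073]
ee_rot: [2.148, 1.679, 0.421]
force: [0.3, -0.2, -6.3]
width: 0.428
gripper_force: 35.0
```

```bash
python3 -c "
from plan import *
where()"
```

```text
t 11.1 in bed [-0.6  0.6  1.4] rot [ 0.0014 -0.0003 -0.0008] F bed [-2.7 -0.2 -5.7] w 0.428
```

Still free; I'll ease the last millimetres down, watching for contact force.

>>> {"method": "carry_out", "body": {"increments": [0.46, -0.11, -0.88, 0, 0, 0, 0.46, -0.11, -0.88, 0, 0, 0, 0, 0, 0, 0, 0, 0, 0, 0, 0, 0, 0, 0]}}

```text
clock: 11.6
position: [0.5289, 0.1421, 0.1066]
ee_rot: [2.146, 1.679, 0.422]
force: [-14.4, -0.5, 13.5]
width: 0.424
gripper_force: 35.0
```

```bash
python3 -c "
from plan import *
where()"
```

```text
t 11.6 in bed [-0.5  0.7  0.5] rot [ 0.0013 -0.0018 -0.0001] F bed [-5.9 -3.9 18.4] w 0.424
```

Firm bed contact at 0.5 mm. Release.

>>> {"method": "carry_out", "body": {"increments": [0, 0, 0, 0, 0, 0, 0, 0, 0, 0, 0, 0, 0, 0, 0, 0, 0, 0, 0, 0, 0, 0, 0, 0, 0, 0, 0, 0, 0, 0, 0, 0, 0, 0, 0, 0], "grip": 0}}

```text
clock: 12.35
position: [0.5294, 0.1418, 0.1055]
ee_rot: [2.148, 1.679, 0.421]
force: [0.4, 0.0, 1.1]
width: 0.985
gripper_force: 0.0
```

>>> {"method": "carry_out", "body": {"increments": [-4.5, 1.1, 8.8, 0, 0, 0, -9.1, 2.3, 17.7, 0, 0, 0, -9.1, 2.3, 17.7, 0, 0, 0, -9.1, 2.3, 17.7, 0, 0, 0, -9.1, 2.3, 17.7, 0, 0, 0, -9.1, 2.3, 17.7, 0, 0, 0, 0, 0, 0, 0, 0, 0, 0, 0, 0, 0, 0, 0]}}

```text
clock: 13.35
position: [0.4793, 0.1541, 0.2026]
ee_rot: [2.148, 1.679, 0.42]
force: [0.2, -0.2, -0.3]
width: 1.004
gripper_force: 0.0
```

```bash
python3 -c "
from plan import *
where()
q=1.46; delta(bedp(-48*np.sin(q),120-48*np.cos(q),130),bedtool())
im=np.hstack([cv2.resize(vision.get_image(n)[y:y+110,x:x+98,::-1],None,fx=4,fy=4,interpolation=cv2.INTER_CUBIC) for n,x,y in(('scene',260,180),('top',125,145))])
cv2.imwrite('pics/c4.png',im)"
```

```text
t 13.35 in bed [ -0.5   0.4 109.3] rot [ 0.001  -0.0004 -0.001 ] F bed [ 0.  -0.1 -0.4] w 1.004
t 13.35 shift mm [-11.3 120.6 -25.3] turn [-0.0012  0.0007  0.0004] F [ 0.2 -0.2 -0.3] w 1.004 gf 0.0 j [-0.01  0.09 -0.77  2.17  0.72  0.76 -1.51]
```

View pics/c4.png

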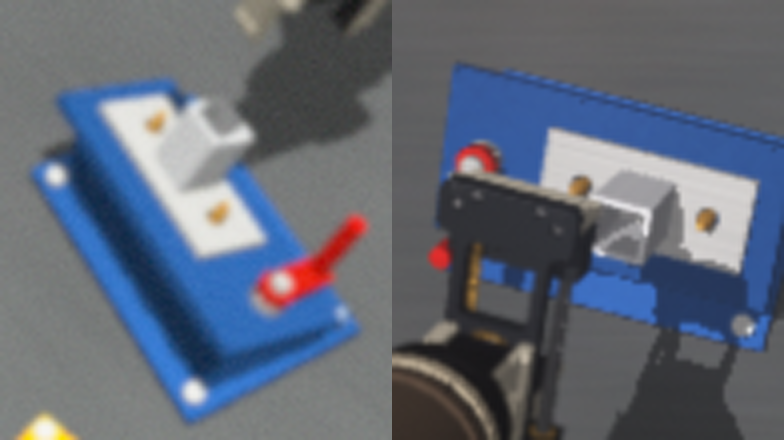

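The foot lies flush with brass showing in both holes, the keeper still open. Now go over the keeper post.

>>> {"method": "carry_out", "body": {"increments": [-1.6, 17.2, 0, 0, 0, 0, -1.6, 17.2, 0, 0, 0, 0, -1.6, 17.2, 0, 0, 0, 0, -1.6, 17.2, 0, 0, 0, 0, -1.6, 17.2, -6, 0, 0, 0, -1.6, 17.2, -9, 0, 0, 0, -1.6, 17.2, -10, 0, 0, 0, 0, 0, 0, 0, 0, 0, 0, 0, 0, 0, 0, 0]}}

```text
clock: 14.58
position: [0.4681, 0.2741, 0.1774]
ee_rot: [2.148, 1.679, 0.419]
force: [-0.3, -0.5, -0.8]
width: 0.996
gripper_force: 0.0
```

```bash
python3 -c "
from plan import *
where(0)
q=1.46; delta(bedp(-48*np.sin(q),120-48*np.cos(q),42),bedtool())"
```

```text
t 14.575 in bed [-47.4 114.2 129.9] rot [ 0.0003  0.0003 -0.0005] F bed [-0.5 -0.5 -0.6] w 0.996
t 14.575 shift mm [ 40.   -9.4 -77.8] turn [-0.0006 -0.0002  0.0003] F [-0.3 -0.5 -0.8] w 0.996 gf 0.0 j [-0.29  0.29 -0.82  2.06  0.88  0.95 -1.87]
```

>>> {"method": "carry_out", "body": {"increments": [5, -1.2, -9.7, 0, 0, 0, 5, -1.2, -9.7, 0, 0, 0, 5, -1.2, -9.7, 0, 0, 0, 5, -1.2, -9.7, 0, 0, 0, 5, -1.2, -9.7, 0, 0, 0, 5, -1.2, -9.7, 0, 0, 0, 5, -1.2, -9.7, 0, 0, 0, 5, -1.2, -9.7, 0, 0, 0, 0, 0, 0, 0, 0, 0]}}

```text
clock: 15.7
position: [0.5082, 0.2646, 0.0993]
ee_rot: [2.148, 1.679, 0.419]
force: [0.2, 0.3, 1.5]
width: 1.003
gripper_force: 0.0
```

>>> {"method": "carry_out", "body": {"increments": [0, 0, 0, 0, 0, 0, 0, 0, 0, 0, 0, 0, 0, 0, 0, 0, 0, 0, 0, 0, 0, 0, 0, 0, 0, 0, 0, 0, 0, 0, 0, 0, 0, 0, 0, 0, 0, 0, 0, 0, 0, 0, 0, 0, 0, 0, 0, 0], "grip": 1, "newtons": 20}}

```text
clock: 16.7
position: [0.5082, 0.2652, 0.1002]
ee_rot: [2.148, 1.679, 0.421]
force: [-0.7, -1.0, 0.3]
width: 0.177
gripper_force: 0.0
```

```bash
python3 -c "
from plan import *
where(0)
B=bedR(YAW).as_matrix()
qs=np.linspace(1.46,0,13); P=np.c_[-48*np.sin(qs),120-48*np.cos(qs),0*qs]
print(np.round(np.diff(P@B.T,axis=0),1).tolist())"
```

```text
t 16.7 in bed [-47.5 115.2  42.5] rot [ 0.0013 -0.0002 -0.0009] F bed [-0.3 -1.1  0.4] w 0.177
[[-0.5, -5.8, 0.5], [0.1, -5.8, 0.8], [0.7, -5.7, 1.1], [1.3, -5.5, 1.4], [1.9, -5.2, 1.7], [2.5, -4.9, 1.9], [3.1, -4.5, 2.1], [3.5, -4.0, 2.3], [4.0, -3.5, 2.5], [4.4, -2.9, 2.6], [4.7, -2.2, 2.7], [4.9, -1.6, 2.7]]
```

>>> {"method": "carry_out", "body": {"increments": [0, 0, 0, 0, 0, 0, 0, 0, 0, 0, 0, 0, 0, 0, 0, 0, 0, 0, -0.5, -5.8, 0.5, 0, 0, 0, 0.1, -5.8, 0.8, 0, 0, 0, 0.7, -5.7, 1.1, 0, 0, 0, 1.3, -5.5, 1.4, 0, 0, 0, 0, 0, 0, 0, 0, 0]}}

```text
clock: 17.7
position: [0.51, 0.2417, 0.1042]
ee_rot: [2.148, 1.678, 0.421]
force: [0.1, -0.2, 0.5]
width: 0.006
gripper_force: 0.0
```

```bash
python3 -c "
from plan import *
where(0)"
```

```text
t 17.7 in bed [-39.   92.8  42.5] rot [ 0.0008 -0.0007 -0.0017] F bed [ 0.4 -0.1  0.4] w 0.006
```

The fingers shut on nothing, so the post was missed. Time to look.

```bash
python3 -c "
from plan import *
im=np.hstack([cv2.resize(vision.get_image(n)[y:y+110,x:x+98,::-1],None,fx=4,fy=4,interpolation=cv2.INTER_CUBIC) for n,x,y in(('scene',280,180),('top',115,145))])
cv2.imwrite('pics/c5.png',im)"
```

```text
(no output)
```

View pics/c5.png

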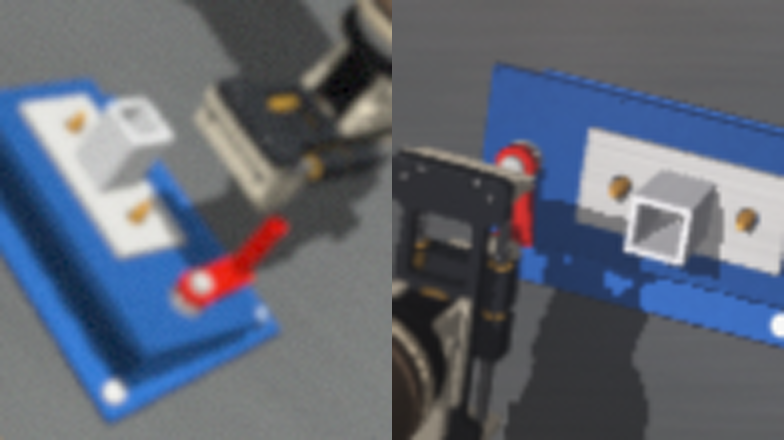

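```bash
python3 - <<'E'
from plan import *
def show(l,P):
    print(l,*(np.round((proj(n,P)[0]-o+.5)*4-.5,0) for n,o in(("scene",[280,180]),("top",[115,145]))))
s=readout.observe(); show("tcp",s["position"])
for q in(1.3,1.46,1.6,1.75,1.9): 
  for z in(18.5,76.5): show((q,z),bedp(-48*np.sin(q),120-48*np.cos(q),z))
show("pivot",bedp(0,120,18.5))
E
```

```text
tcp [229. 231.] [139. 235.]
(1.3, 18.5) [228. 263.] [133. 228.]
(1.3, 76.5) [270. 216.] [ 99. 256.]
(1.46, 18.5) [235. 271.] [123. 227.]
(1.46, 76.5) [277. 224.] [ 88. 255.]
(1.6, 18.5) [241. 278.] [114. 225.]
(1.6, 76.5) [283. 231.] [ 79. 253.]
(1.75, 18.5) [245. 286.] [105. 222.]
(1.75, 76.5) [288. 239.] [ 69. 249.]
(1.9, 18.5) [249. 294.] [ 96. 217.]
(1.9, 76.5) [292. 247.] [ 60. 244.]
pivot [196. 287.] [124. 163.]
```

```bash
python3 - <<'E'
from plan import *
def show(l,P):
    print(l,*(np.round((proj(n,P)[0]-o+.5)*4-.5,0) for n,o in(("scene",[280,180]),("top",[115,145]))))
s=readout.observe(); T=R.from_rotvec(s["ee_rot"])
for p in((0,0,0),(0,0,-19),(0,0,-66),(37.5,95,-66),(-37.5,95,-66),(37.5,37.5,-66),(37.5,-95,-66)): show(p,s["position"]+T.apply(np.array(p)/1000))
im=vision.get_image("scene")[200:256,320:370,::-1]; cv2.imwrite("pics/c6.png",cv2.resize(im,None,fx=10,fy=10,interpolation=cv2.INTER_CUBIC))
E
```

```text
(0, 0, 0) [229. 231.] [139. 235.]
(0, 0, -19) [242. 215.] [128. 244.]
(0, 0, -66) [277. 176.] [ 99. 269.]
(37.5, 95, -66) [218. 237.] [ 61. 117.]
(-37.5, 95, -66) [158. 152.] [173. 146.]
(37.5, 37.5, -66) [273. 224.] [ 51. 201.]
(37.5, -95, -66) [388. 198.] [ 31. 382.]
```

View pics/c6.png

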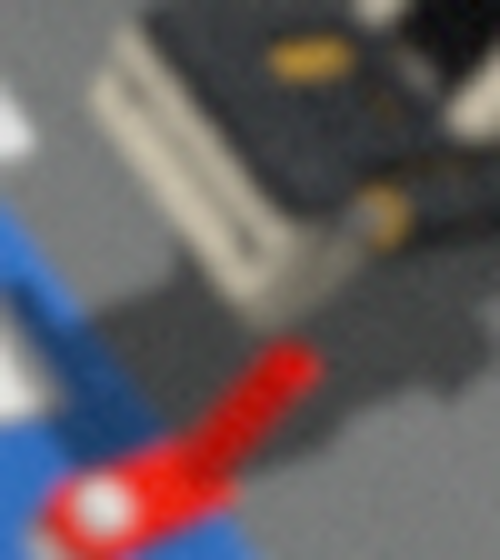

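```bash
python3 - <<'E'
from plan import *
s=readout.observe(); T=R.from_rotvec(s["ee_rot"]); O={"scene":np.array([280,180]),"top":np.array([115,145])}
for a,b in(((198,118),(138,182)),((266,214),(8,150))):
    px={"scene":(np.array(a)+.5)/4-.5+O["scene"],"top":(np.array(b)+.5)/4-.5+O["top"]}
    r=least_squares(lambda P:np.concatenate([proj(n,P)[0]-px[n] for n in px]),s["position"])
    print("tool frame mm",np.round(T.inv().apply(r.x-s["position"])*1000,1),"res",np.round(r.fun,1),"bed",np.round(bedR(YAW).inv().apply(r.x-BED)*1000,1))
print(s["position"],s["joints"],s["width"])
E
```

```text
tool frame mm [ -33.7   83.7 -105.5] res [ 0.7  0.   0.5 -0.4] bed [ 44.2  59.7 148.1]
tool frame mm [  49.8   82.7 -104.3] res [ 1.3 -0.   0.9 -0.7] bed [ 43.2 143.2 147. ]
[0.50978431 0.2426048  0.10408374] [-0.27183809  0.40406217 -0.72352532  2.13367648  1.08718372  0.82685545
 -1.99817617] 0.006896657687162623
```

```bash
python3 - <<'E'
from plan import *
for n in("scene","top"): cv2.imwrite(f"pics/b_{n}.png",vision.get_image(n))
T=R.from_rotvec([2.146,1.677,.425])
for p in((37.5,95,-66),(-37.5,95,-66),(0,0,0)): print(p,np.round((proj("scene",np.array([.5179,.1465,.1353])+T.apply(np.array(p)/1000))[0]-[260,180]+.5)*4-.5))
E
```

```text
(37.5, 95, -66) [192. 129.]
(-37.5, 95, -66) [137.  49.]
(0, 0, 0) [213. 134.]
```

>>> {"method": "carry_out", "body": {"increments": [0, 0, 0, 0, 0, 0, 0, 0, 0, 0, 0, 0, 0, 0, 0, 0, 0, 0, 0, 0, 0, 0, 0, 0, 0, 0, 0, 0, 0, 0, 0, 0, 0, 0, 0, 0], "grip": 0.4}}

```text
clock: 18.7
position: [0.5098, 0.2424, 0.1041]
ee_rot: [2.148, 1.679, 0.421]
force: [0.6, -1.0, -0.4]
width: 0.585
gripper_force: 0.0
```

```bash
python3 - <<'E'
from plan import *
s=readout.observe(); print(s["width"]); where(0)
D={}
for n in("scene","top"):
    a=cv2.imread(f"pics/b_{n}.png").astype(float); b=vision.get_image(n).astype(float)
    d=cv2.GaussianBlur(np.abs(a-b).max(2),(0,0),1); m=(d>18).astype(np.uint8)
    k,_,st,c=cv2.connectedComponentsWithStats(m)
    print(n,"tcp",proj(n,s["position"])[0].round(1)); 
    for i in range(1,k):
        if st[i,4]>6: print(st[i],c[i].round(1))
E
```

```text
0.5849052450041533
t 18.7 in bed [-39.5  93.5  42.6] rot [ 0.0013 -0.0003 -0.0008] F bed [ 0.5 -0.8 -0.7] w 0.585
scene tcp [336.8 237.3]
[346 203   9   6  48] [350.  205.5]
[343 213  38  27 340] [360.9 223. ]
[328 224  15  19 124] [335.7 232.1]
[354 240   6   4  17] [356.6 241.4]
[343 244   8   4  20] [346.6 245.6]
top tcp [149.4 203.4]
[134 195  17  51 418] [141.6 219.9]
[121 198  14  10 100] [127.9 202.5]
[121 206  13   9  77] [126.7 210.6]
[167 212  13  22 103] [173.7 219.3]
[151 219   6  12  28] [153.1 224.5]
[162 220  11   6  41] [167.1 222.3]
[147 235   3   6  15] [148.1 237.6]
```

```bash
python3 - <<'E'
from plan import *
s=readout.observe(); T=R.from_rotvec(s["ee_rot"]); ims=[]
for n,x,y in(("scene",312,185),("top",108,165)):
    im=cv2.resize(vision.get_image(n)[y:y+80,x:x+80,::-1],None,fx=5,fy=5,interpolation=cv2.INTER_CUBIC)
    def m(P,c): u=((proj(n,P)[0]-[x,y]+.5)*5-.5).astype(int).tolist(); cv2.drawMarker(im,u,c,cv2.MARKER_CROSS,9,1)
    for yy in(-27,27): m(s["position"]+T.apply([0,yy/1000,0]),(0,255,0)); m(s["position"]+T.apply([0,yy/1000,-.047]),(0,255,255))
    for z in(18.5,76.5): m(bedp(-48*np.sin(1.46),120-48*np.cos(1.46),z),(255,255,255))
    ims.append(im)
cv2.imwrite("pics/c7.png",np.hstack(ims))
E
```

```text
(no output)
```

View pics/c7.png

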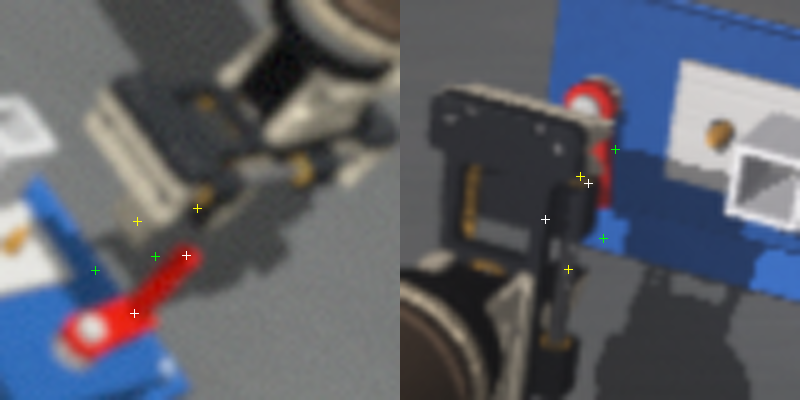

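```bash
python3 - <<'E'
from plan import *
def cls(p):
    r,g,b=map(int,p)
    if r>110 and g<70: return "R"
    if b>r+35: return "B" if b>100 else "b"
    if r>130 and r-b>12: return "T"
    if max(r,g,b)>170: return "W"
    if max(r,g,b)<50: return "#"
    return "." if max(r,g,b)>80 else ":"
for n,x,y,w,h in(("top",126,184,34,36),("scene",322,214,36,36)):
    a=cv2.imread(f"pics/b_{n}.png"); b=vision.get_image(n)
    print(n,x,y)
    for v in range(y,y+h): print("".join(cls(p) for p in a[v,x:x+w]),"  ","".join(cls(p) for p in b[v,x:x+w]),"  ","".join("X" if d>25 else "-" for d in np.abs(a[v,x:x+w].astype(int)-b[v,x:x+w]).max(1)))
E
```

```text
top 126 184
.TTTTTTT....BBBRTTTTTRRRR.BBBBBBBB    .TTTTTTT....BBBRTTTTTRRRR.BBBBBBBB    ----------------------------------
:::.TTTTTT..BB.TTTWWTTRRR.BBBBBBBB    :::..TTTTT..BB.TTTWWTTRRR.BBBBBBBB    ----------------------------------
###::::.TTTTT..TTWWWWTRRR.BBBBBBBB    ###::::.TTTTT..TTWWWWTRRR.BBBBBBBB    ----------------------------------
::::###:::..TTTTTTTWWTTRR:bBBBBBBB    ::::####::..TTTTTTTWWTTRR:bBBBBBBB    ----------------------------------
::::::::###::...TTTTTTTT.:bBBBBBBB    ::::::::###:::..TTTTTTTT.:bBBBBBBB    ----------------------------------
::::::::::::##:::..TTTTT.bBBBBBBBB    ::::::::::::##:::..TTTTT.bBBBBBBBB    ------------------------X---------
:::::::::.::::::##:......bBBBBBBBB    :::::::::..:::::##:......bBBBBBBBB    ----------------------------------
:::::::::.:::::::#:.....:bBBBBBBBB    :::::::::::::::::##:.....bBBBBBBBB    ---------X------------------------
:::::::::::::::::##:....:bBBBBBBBB    :::::::::::::::::##:....:bBBBBBBBB    ----------------------------------
::::::::::::::::::#:..R.:bBBBBBBBB    ::::::::::::::::::#:..R.:bBBBBBBBB    -------------
[... 6433 characters left out ...]
BBBBBBBBBB..RRRRRRRRRRR.::::.......    BBBBBBBBBBB..RRRRRRRRRRR............    ---------------------------XX-------
BBBBBBBBB..RRRRRRRRRRRR.::::........    BBBBBBBBB..RRRRRRRRRRRR.............    ------------------------XXXXX-------
BBBBBBB.RRRRRRRRRRRRRR..............    BBBBBB..RRRRRRRRRRRRRT..............    ----------------------XXXX----------
BBBBB.TTTTRRRRRRRRRRR...............    BBBBB.TTTTRRRRRRRRRRRT..............    ----------------------X-------------
BBB.TTTTTTTRRRRRRRRRRT..............    BBB.TTTTTTTRRRRRRRRRRTT.............    ------------------------------------
BBBTTTTTTTTTRRRRRRRRRTT.............    BBBTTTTTTTTTRRRRRRRRTTT.............    ------------------------------------
```

The picture shows fingers and gripper body sitting about 25–35 mm further back along the tool than the reported TCP. The fingers therefore passed over the post top. I'll open, re-centre on the post and go lower in steps, watching the force.

>>> {"method": "carry_out", "body": {"increments": [0, 0, 0, 0, 0, 0, 0, 0, 0, 0, 0, 0, 0, 0, 0, 0, 0, 0, 0, 0, 0, 0, 0, 0, -0.5, 5.7, -1, 0, 0, 0, -0.5, 5.7, -1, 0, 0, 0, -0.5, 5.7, -1, 0, 0, 0, -0.6, 5.6, -1, 0, 0, 0, 0, 0, 0, 0, 0, 0, 1.52, -0.38, -2.94, 0, 0, 0, 1.52, -0.38, -2.94, 0, 0, 0, 1.52, -0.38, -2.94, 0, 0, 0, 0, 0, 0, 0, 0, 0], "grip": 0}}

```text
clock: 20.62
position: [0.5123, 0.2636, 0.0909]
ee_rot: [2.148, 1.679, 0.42]
force: [-0.2, 0.2, 0.1]
width: 1.006
gripper_force: 0.0
```

```bash
python3 -c "
from plan import *
where(0)"
```

```text
t 20.625 in bed [-48.  114.6  32.2] rot [ 0.0008 -0.     -0.0011] F bed [-0.2  0.1  0.2] w 1.006
```

>>> {"method": "carry_out", "body": {"increments": [1.14, -0.28, -2.2, 0, 0, 0, 1.14, -0.28, -2.2, 0, 0, 0, 1.14, -0.28, -2.2, 0, 0, 0, 1.14, -0.28, -2.2, 0, 0, 0, 0, 0, 0, 0, 0, 0]}}

```text
clock: 21.25
position: [0.5168, 0.2627, 0.0822]
ee_rot: [2.148, 1.679, 0.42]
force: [0.1, -0.5, -0.9]
width: 1.0
gripper_force: 0.0
```

>>> {"method": "carry_out", "body": {"increments": [0, 0, 0, 0, 0, 0, 0, 0, 0, 0, 0, 0, 0, 0, 0, 0, 0, 0, 0, 0, 0, 0, 0, 0, 0, 0, 0, 0, 0, 0, 0, 0, 0, 0, 0, 0, 0, 0, 0, 0, 0, 0, 0, 0, 0, 0, 0, 0, 0, 0, 0, 0, 0, 0, 0, 0, 0, 0, 0, 0], "grip": 1}}

```text
clock: 22.5
position: [0.5153, 0.2632, 0.0816]
ee_rot: [2.149, 1.682, 0.419]
force: [-5.5, 1.4, -1.2]
width: 0.165
gripper_force: 20.0
```

```bash
python3 -c "
from plan import *
where(0); print(readout.observe()['gripper_force'])"
```

```text
t 22.5 in bed [-49.7 115.   22.6] rot [0.0016 0.002  0.0004] F bed [-5.6  0.   1.6] w 0.165
19.99968409538269
```

Gripped the post (20 N, about 15 mm). Swing.

>>> {"method": "carry_out", "body": {"increments": [-0.5, -5.8, 0.5, 0, 0, 0, 0.1, -5.8, 0.8, 0, 0, 0, 0.7, -5.7, 1.1, 0, 0, 0, 1.3, -5.5, 1.4, 0, 0, 0, 1.9, -5.2, 1.7, 0, 0, 0, 2.5, -4.9, 1.9, 0, 0, 0, 0, 0, 0, 0, 0, 0]}}

```text
clock: 23.38
position: [0.5188, 0.2288, 0.0876]
ee_rot: [2.149, 1.684, 0.413]
force: [-15.4, -2.1, 0.1]
width: 0.166
gripper_force: 20.0
```

```bash
python3 -c "
from plan import *
where(0); print(readout.observe()['gripper_force'])"
```

```text
t 23.375 in bed [-36.5  82.5  22.4] rot [-0.0012  0.0049  0.0019] F bed [-12.7  -5.8   6.9] w 0.166
20.002256333827972
```

>>> {"method": "carry_out", "body": {"increments": [2.6, -4.5, 1.9, 0, 0, 0, 3.1, -4.0, 2.0, 0, 0, 0, 3.7, -3.5, 2.2, 0, 0, 0, 4.2, -2.9, 2.4, 0, 0, 0, 0, 0, 0, 0, 0, 0]}}

```text
clock: 24.0
position: [0.5331, 0.2121, 0.0966]
ee_rot: [2.148, 1.68, 0.411]
force: [-15.8, -6.5, 7.5]
width: 0.169
gripper_force: 20.0
```

```bash
python3 -c "
from plan import *
where(0); print(readout.observe()['gripper_force'])"
```

```text
t 24.0 in bed [-16.5  69.6  22. ] rot [-0.0043  0.0029  0.0008] F bed [ -8.6 -10.1  13. ] w 0.169
20.007278323173523
```

>>> {"method": "carry_out", "body": {"increments": [3.6, -1.3, 2, 0, 0, 0, 3.6, -1.1, 2, 0, 0, 0, 3.6, -1.1, 2, 0, 0, 0, 3.5, -1.1, 2, 0, 0, 0, 0, 0, 0, 0, 0, 0]}}

```text
clock: 24.62
position: [0.546, 0.209, 0.1037]
ee_rot: [2.149, 1.683, 0.411]
force: [-20.0, -2.5, 3.1]
width: 0.164
gripper_force: 20.0
```

```bash
python3 -c "
from plan import *
where(0); print(readout.observe()['gripper_force'])"
```

```text
t 24.625 in bed [-1.6 69.8 22. ] rot [-0.0025  0.0057  0.002 ] F bed [-15.2  -7.2  11.5] w 0.164
20.009769201278687
```

>>> {"method": "carry_out", "body": {"increments": [1.3, -0.3, 0.7, 0, 0, 0, 1.3, -0.3, 0.7, 0, 0, 0, 0, 0, 0, 0, 0, 0, 0, 0, 0, 0, 0, 0]}}

```text
clock: 25.12
position: [0.5461, 0.209, 0.1037]
ee_rot: [2.15, 1.687, 0.408]
force: [-28.9, -2.1, 1.6]
width: 0.167
gripper_force: 20.0
```

```bash
python3 -c "
from plan import *
where(0); print(readout.observe()['gripper_force'])"
```

```text
t 25.125 in bed [-1.5 69.7 21.9] rot [-0.0026  0.0091  0.0041] F bed [-23.6  -9.   14.4] w 0.167
20.018735378980637
```

It's against the stop: force rises with no motion. Release and withdraw along the bed normal.

>>> {"method": "carry_out", "body": {"increments": [0, 0, 0, 0, 0, 0, 0, 0, 0, 0, 0, 0, 0, 0, 0, 0, 0, 0, 0, 0, 0, 0, 0, 0, 0, 0, 0, 0, 0, 0, 0, 0, 0, 0, 0, 0, 0, 0, 0, 0, 0, 0, 0, 0, 0, 0, 0, 0, 0, 0, 0, 0, 0, 0], "grip": 0}}

```text
clock: 26.25
position: [0.5533, 0.2098, 0.1077]
ee_rot: [2.148, 1.679, 0.421]
force: [0.8, 1.0, -0.4]
width: 0.991
gripper_force: 0.0
```

>>> {"method": "carry_out", "body": {"increments": [-4.5, 1.1, 8.8, 0, 0, 0, -9.1, 2.3, 17.7, 0, 0, 0, -9.1, 2.3, 17.7, 0, 0, 0, -9.1, 2.3, 17.7, 0, 0, 0, -9.1, 2.3, 17.7, 0, 0, 0, -9.1, 2.3, 17.7, 0, 0, 0, -9.1, 2.3, 17.7, 0, 0, 0, -15, 0, 20, 0, 0, 0, -30, 0, 10, 0, 0, 0, -30, 0, 10, 0, 0, 0, -30, 0, 5, 0, 0, 0, 0, 0, 0, 0, 0, 0, 0, 0, 0, 0, 0, 0]}}

```text
clock: 27.88
position: [0.3895, 0.2247, 0.2681]
ee_rot: [2.148, 1.679, 0.422]
force: [0.3, -0.1, 0.7]
width: 1.0
gripper_force: 0.0
```

```bash
python3 - <<'E'
from plan import *
where(0)
im={n:vision.get_image(n).astype(int) for n in("scene","top")}
# red keeper blob vs predicted keeper points at q=0
for n in im:
    a=im[n]; m=((a[...,0]>120)&(a[...,1]<60)&(a[...,2]<60)).astype(np.uint8)
    pv=proj(n,bedp(0,120,18.5))[0]; k,_,st,c=cv2.connectedComponentsWithStats(m)
    for i in range(1,k):
        if st[i,4]>8 and np.hypot(*(c[i]-pv))<45: print(n,st[i],c[i].round(1))
    for q in(0,.15,.4): print("  q",q,"post base/top",proj(n,[bedp(-48*np.sin(q),120-48*np.cos(q),z) for z in(18.5,76.5)]).round(1).tolist(),"pivot",pv.round(1))
# foot: brightest stub top / plate corners reprojection at home
O={}
for n in im:
    a=im[n]; w=((a.min(2)>165)).astype(np.uint8); k,_,st,c=cv2.connectedComponentsWithStats(w)
    f=proj(n,bedp(0,0,6))[0]
    for i in range(1,k):
        if st[i,4]>25 and np.hypot(*(c[i]-f))<40: print(n,"white",st[i],c[i].round(1))
    print("  plate corners",proj(n,[bedp(x,y,6) for x in(-35,35) for y in(-75,75)]).round(1).tolist())
E
```

```text
t 27.875 in bed [-61.8  47.3 240.2] rot [ 0.0016 -0.0011 -0.0009] F bed [ 0.6 -0.   0.5] w 1.0
scene [317 226  15  30 124] [323.7 239.3]
  q 0 post base/top [[319.9, 238.5], [329.8, 226.5]] pivot [328.7 251.5]
  q 0.15 post base/top [[321.6, 238.3], [331.5, 226.4]] pivot [328.7 251.5]
  q 0.4 post base/top [[324.8, 238.6], [334.8, 226.7]] pivot [328.7 251.5]
top [144 182  23  17 150] [155.4 188.8]
  q 0 post base/top [[161.9, 189.6], [153.9, 196.1]] pivot [145.7 185.3]
  q 0.15 post base/top [[161.4, 191.9], [153.3, 198.5]] pivot [145.7 185.3]
  q 0.4 post base/top [[159.7, 195.4], [151.6, 202.2]] pivot [145.7 185.3]
scene white [286 204  37  40 727] [305.3 219.2]
  plate corners [[300.9, 203.6], [326.2, 240.0], [285.0, 205.8], [310.1, 243.7]]
top white [163 178  53  35 787] [190.2 194.3]
  plate corners [[211.4, 212.8], [160.8, 199.4], [216.0, 189.8], [164.3, 176.4]]
```

The keeper's red post matches the q≈0 projection in both views, and the plate corners match home. Handing in.

```bash
python3 -c "
from cell import arm
print(arm.sign_off())"
```

```text
the job is handed in; nothing more can be done
None
```

The job is handed in: camera checks show the post foot flush on the bed with both pins through its holes, and the keeper pushed to its stop; both are released and the arm is clear (about 28 s used, no verdict shown).

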